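Seat the check standard in the bench reader

ROBOT

A 6-joint arm with a two-finger parallel gripper is mounted at the origin on a cart in front of the work surface, level with it; the furniture and walls round the work are solid. World frame = base frame: x ahead of the robot, y to its left, z up, the work surface at z = 0. Lengths are in m, angles in rad, forces in N, time in s.
With the tool pointing down it reaches from about 0.325 to 0.775 m from the base axis. Payload 9.3 kg.
Tool frame: the origin (TCP) lies at the very end of the fingers, on their centre line; the grasp point (between the pads) lies 19 mm behind it; z points along the fingers, y is the line along which they close (so a half turn about z gives the same grasp; the last joint's range is limited). The gripper opens to 85 mm and grips with 20 to 120 N. Pads are 22 mm wide; open, the fingers measure 114 mm over their backs; the gripper's body (76 mm by 85 mm) begins 54 mm behind the grasp point. The pads swing forward as they close: fully open they stand 13 mm farther back than shut.
Start: joints at [-1.439, 0.259, 0.021, 1.334, 0, 1.418], TCP at [0.155, -0.528, 0.231] pointing down, gripper open.
Joint ranges: [-3.04, 3.04], [-0.91, 1.82], [-1.04, 1.36], [-1.92, 1.95], [-1.52, 1.45], [-3.14, 3.14]. Speed limits (rad/s): [2.22, 2.22, 2.79, 3.14, 3.14, 3.14].

INTERFACE

Orientations are given as a 3x3 rotation matrix whose columns are the frame's x, y, z axes.
In Python, from rig import get_state, snapshot, camera_model, hand_in, find_in gives the robot as it stands. The module is installed in compiled form; this text tells all that it offers.
- The arm moves only by the tool step_arm, never from a script. Its arguments are lists of equal length, an entry for each row: "xyz": the shift along the tool's x, y, z in mm, a list of three; "rotation": the turn, a rotation vector about the tool's x, y, z in degrees, a list of three; "gripper": the closure in counts, from 0 (fully open) to 255 (shut). In form: {"xyz": [[dx, dy, dz], ...], "rotation": [[ax, ay, az], ...], "gripper": [gripper, ...]}. A call has 1 to 20 rows; each row shifts and turns the commanded pose from where the row before left it, along the tool's axes as they then stand; what a row does not reach is not made up. A row lasts 1/10 s, in which the tool goes at most 50 mm and 8.59 degrees, less where a joint would pass 70% of its speed; a pose out of reach is approached as far as the arm can. A call with a gripper value outside its range is refused whole. The fingers move at their own pace and stop on an object; "grip_force" is the grip in N (left out, the last holds). Time passes only in rows, so rows that do not move let the fingers close. It gives the time, the measured TCP pose, the force, the opening and the grip force at its end, in the units of the state.
- get_state(): the state, without advancing time (a new reading comes with each control period).
- snapshot(name): name is "scene" or "side" or "wrist"; returns (picture, depth): 400x640x3 uint8, blue, green, red; 400x640 float32, m along the optical axis (not along the pixel's ray), 0 where there is no reading.
- camera_model(name): a dict with "fx", "fy", "cx", "cy" (pixels), "dist_coeffs" ([k1, k2, p1, p2, k3] as OpenCV has them; the pictures are not rectified), "R" (3x3) and "t" (3): a world point X has camera coordinates R X + t; the wrist camera has in their place "mount" (4x4, takes a point from camera to tool coordinates, whose origin is the TCP and whose axes are the flange's). Camera axes: x right, y down, z forward; pixel columns grow to the right and rows downward; lengths in m; the calibration is good to about 2 mm. A picture is of the moment at which its call begins: read the wrist's pose just before it. camera_model takes no time and is no camera call.
- hand_in(): hands the job in; it is judged then, once.
Trained networks look in the newest picture that a camera, given by its name, has taken for a name from the list of things; names that differ only in an ending like _2 or _b are one class to them, and where a whole thing is asked for, a point or a joint stands for the part that bears it (a point fixed in the world has none). Each returns a list of dicts, best first, with "conf" (0 to 1); they miss things now and then, are a little off and sometimes report something else, mostly with a low value. They report only what shows in the picture. A call takes as long as a camera call. They do not tell look-alikes from the thing itself.
- find_in(camera, thing): "centre" ([x, y, z] in m, in the coordinates of the camera as it stood for that picture, good to about 4 mm: the middle of the surface that is visible of it).
The state is a dict: "time_s": time; "joints": joint angles; "qd": joint speeds; "tau": joint torques, N m; "eef_pos": TCP position; "tcp_rot": TCP orientation; "force": force on the tool from outside, world axes, zero at the start; "moment": the same for the moment, N m; "grip_width": finger opening in m; "gripper_force": force on a finger pad.
Only numpy, scipy, OpenCV 4.12 (cv2) and the standard library are available. Lean on these libraries where they do the work, as an engineer would, in place of code of your own. Each camera call takes 0.05 s, during which the arm holds its last target. There are 200 camera calls.

TASK

Set up the bench reader for its morning check: take the round check standard with the blue knob from its storage block, set it on the reader's open tray at the mouth of the three-point nest and slide it in past the spring plunger; then, without gripping it, nudge it firmly home (about 10 N, without forcing it) so that it bears on the end stop, wherever that is set, and on the side pin. Last, push the tray fully into the reader with the standard still seated, and leave the other standard and the rest of the desk alone.

Things in the scene. Friction and masses are not known exactly. Their poses are not given: they have to be found in the camera images.
- standard_blue: The check standard to seat: a steel disc 54 mm across and 10 mm thick with an upright blue cylindrical knob in the middle of its top (18 mm across, from 10 to 32 mm above the underside). About 0.3 kg. Origin: centre of the underside, z up; it is round, so its yaw means nothing. It starts standing in one of the two round recesses of the storage block.
- standard_white: A second, identical check standard with a white knob, in the other recess; not wanted today. Origin: centre of its underside.
- case: Black storage block fixed to the desk, 75 x 150 x 10 mm, with two round recesses 61 mm across and 5 mm deep, their centres 37 mm either side of the block's origin along its y axis. Origin: centre of its underside. Each standard's underside is 5 mm above the desk.
- reader: White bench reader fixed to the desk, housing 160 mm deep (x) x 156 mm wide (y) x 66 mm high, with a sloped display console on top up to 90 mm high that starts 65 mm behind the front face. Origin: under the centre of the housing; x points from the robot's side into the reader, y to the left as seen from the robot. The tray comes out of its front (-x) face.
- tray (a joint): Travel of the reader's tray, in m: 0 = fully out, 0.095 = fully in at its stop. It slides along the reader's +x and stays where it is left; it takes about 4 N to move. It starts within 8 mm of fully out.
- nest_home (a point): On the tray's flat deck (16 mm above the desk): where the centre of the standard's underside lies when seated, if the end stop is at its middle setting; really up to 5 mm to either side along y. Axes as the reader's (x into the reader, y left, z up). The nest is open towards -y only: the standard is set down at nest_mouth and slid along +y, 37 to 47 mm.
- nest_mouth (a point): On the deck, 42 mm to -y of nest_home: centre of the free set-down place at the mouth of the nest (outlined by a thin grey ring). Same axes. A standard standing here touches neither pin, stop nor plunger; the plunger's nose is first met about 9 mm further in.
- tray_front (a point): Centre of the outer face of the tray's upright white front plate (124 mm wide, 6 mm thick, from 5 to 54 mm above the desk); push here along +x to shut the tray. 60 mm to -x and 10 mm to -y of nest_home, 13.5 mm above the deck. Same axes.
- end_stop: Steel end stop at the closed (+y) end of the nest: a block with a ball-ended screw (4 mm radius) that meets the rim 8 mm to -x of the disc's centre line. The screw is set up to 5 mm either way along y; only touch tells where. Press it with at least 5 N, never 13 N. A lip 12.5 to 15.5 mm above the deck overhangs the rim (no entry from above). Origin: deck under the ball's middle setting.
- pin_side: Fixed steel pin with a ball nose of 4 mm radius, 31 mm from nest_home along +x; the rim slides along it. The plunger presses the disc on it, but a tight grip on the knob can hold the disc off it: let go before the last push. Its head, 13 mm across, 12.5 to 15.5 mm above the deck, overhangs the rim. Never over 13 N. Origin: its foot on the deck.
- plunger: Brass spring plunger, ball nose of 4 mm radius 5 mm above the deck, on the nest's -x side (steel block 11.5 mm high). The passing disc pushes it back along -x: 0.9 N at rest, 4 N at the disc's widest point 13 mm short of nest_home, 1.4 to 3.6 N when seated. Sliding past takes 1 to 4 N along +y. Then friction keeps the disc where it is left; it is not drawn home. Origin: centre of the nose.
- stamp: Bystander: brown wooden hand stamp, 27 x 46 x 70 mm. Origin: centre of the underside.
- label_roll: Bystander: roll of white labels, 68 mm across, 26 mm high, lying flat. Origin: centre of the underside.
- dropper_bottle: Bystander: small white dropper bottle with a blue cap, 24 mm across, 60 mm high. Origin: centre of the underside.
- vial_blue: Bystander: brown vial with a blue cap, 22 mm across, 53 mm high. Origin: centre of the underside.
- tube_purple: Bystander: blood tube with a purple cap, lying, 79 mm long, 16 mm across. Origin: under its middle.
Not all that is in view belongs to the job. Leave any yellow look-alike of the standard_blue alone.

How it is judged:
On the way:
1. with the tray still out, the blue-knobbed standard is pressed home: it bears on the end stop with at least 5 N and on the side pin and the plunger, for 0.2 s (contact force between standard_blue and end_stop above 5 N and contact force between standard_blue and pin_side above 0.2 N and contact force between standard_blue and plunger above 0.2 N and value of joint tray below 0.025 m), for 0.2 s.
At the end, for the whole second after the job is handed in: The tray is in to within 4 mm of its stop; the blue-knobbed standard lies flat on the deck within 7.5 mm of the nest's nominal centre, still touching the end stop, the side pin and the plunger (0.2 N or more each), at rest (value of joint tray above 0.091 m and horizontal distance between standard_blue and nest_home below 0.0075 m and z of standard_blue in the frame of nest_home below 0.002 m and angle between standard_blue's own z axis and vertical below 0.06 rad and contact force between standard_blue and end_stop above 0.2 N and contact force between standard_blue and pin_side above 0.2 N and contact force between standard_blue and plunger above 0.2 N and linear speed of standard_blue below 0.01 m/s).
It fails at once if the end stop is forced: more than 13 N from the standard (contact force between standard_blue and end_stop above 13 N).
It fails at once if the side pin is forced: more than 13 N from the standard (contact force between standard_blue and pin_side above 13 N).
It fails at once if the standard is tipped over (angle between standard_blue's own z axis and vertical above 0.5 rad).
It fails at once if the white-knobbed standard or another bystander is moved by more than 20 mm (distance of any of standard_white, stamp, label_roll, dropper_bottle, vial_blue, tube_purple from where it was at the start of the episode above 0.02 m).
It also fails if it takes over 67 s, if anything falls off the work surface, if the arm or the gripper's body presses on something with over 40 N, if the wrist force passes 120 N, or if a joint passes its speed limit or range.

## Working session

There is one attempt and no reset: what is moved stays moved. The work goes in short steps, Python scripts to look and compute and a tool call to move; the robot and the scene stay as the last step left them, time stands still between calls to the robot, and variables do not carry over. Pictures are saved under pics/ and viewed, at most 10 in all, crops included, and the job is handed in when it is done.

Besides the shell and the picture viewer there is one more tool, called as name(argument=value, ...), one argument or row to a line, values as JSON. step_arm: Moves the arm, as the interface text tells. Its arguments: {"type":"object","properties":{"xyz":{"type":"array","items":{"type":"array","items":{"type":"number"}}},"rotation":{"type":"array","items":{"type":"array","items":{"type":"number"}}},"gripper":{"type":"array","items":{"type":"number"}},"grip_force":{"type":"number"}},"required":["xyz","rotation","gripper"]}

```bash
mkdir -p pics; cat > h.py <<'E'
import numpy as np, cv2
from rig import get_state, snapshot, camera_model, hand_in, find_in
np.set_printoptions(precision=4,suppress=True)
def c2w(cam,p,st=None):
    m=camera_model(cam); p=np.asarray(p,float)
    if 'mount' in m:
        M=np.array(m['mount']); q=M[:3,:3]@p+M[:3,3]
        return np.array(st['tcp_rot'])@q+np.array(st['eef_pos'])
    return np.array(m['R']).T@(p-np.array(m['t']))
def px2w(cam,u,v,z,st=None):
    "pixel -> world on plane z"
    m=camera_model(cam); K=np.array([[m['fx'],0,m['cx']],[0,m['fy'],m['cy']],[0,0,1]])
    n=cv2.undistortPoints(np.array([[[u,v]]],float),K,np.array(m['dist_coeffs']))[0,0]
    o=c2w(cam,[0,0,0],st); d=c2w(cam,[n[0],n[1],1],st)-o
    return o+d*(z-o[2])/d[2]
E
python3 - <<'E'
from h import *
s=get_state();print({k:np.round(s[k],3) for k in ('time_s','eef_pos','tcp_rot','force','grip_width')})
for c in ('scene','side'):
    im,d=snapshot(c);cv2.imwrite(f'pics/{c}0.png',im);np.save(f'{c}d.npy',d)
    for t in ('standard_blue','case','reader','tray_front','nest_home','end_stop','pin_side','plunger','stamp','label_roll','dropper_bottle','vial_blue','tube_purple'):
        r=find_in(c,t)[:2]
        print(c,t,[(round(x['conf'],2),c2w(c,x['centre'])) for x in r])
E
```

```text
{'time_s': np.float64(0.0), 'eef_pos': array([ 0.154, -0.528,  0.231]), 'tcp_rot': array([[ 0.96 ,  0.281, -0.   ],
       [ 0.281, -0.96 ,  0.001],
       [ 0.   , -0.001, -1.   ]]), 'force': array([0.887, 0.476, 0.24 ]), 'grip_width': np.float64(0.085)}
scene standard_blue [(0.91, array([0.4342, 0.2   , 0.0125])), (0.72, array([0.4527, 0.3714, 0.0178]))]
scene case [(0.76, array([0.4456, 0.3416, 0.0141])), (0.45, array([0.4972, 0.0596, 0.0191]))]
scene reader [(0.61, array([0.5904, 0.0728, 0.0454]))]
scene tray_front [(0.74, array([0.5004, 0.0572, 0.0163]))]
scene nest_home [(0.77, array([0.4993, 0.0612, 0.0165]))]
scene end_stop [(0.56, array([0.5164, 0.1009, 0.0295])), (0.49, array([0.465 , 0.306 , 0.0216]))]
scene pin_side [(0.35, array([0.498 , 0.0607, 0.0195])), (0.24, array([0.475 , 0.491 , 0.0319]))]
scene plunger []
scene stamp [(0.74, array([0.6471, 0.3654, 0.0229]))]
scene label_roll [(0.61, array([0.6365, 0.281 , 0.0249]))]
scene dropper_bottle [(0.72, array([0.6856, 0.2121, 0.0303]))]
scene vial_blue [(0.71, array([0.4744, 0.487 , 0.0344]))]
scene tube_purple [(0.73, array([0.4778, 0.4922, 0.0313])), (0.69, array([ 0.4147, -0.1   ,  0.0086]))]
side standard_blue [(0.51, array([0.4463, 0.202 , 0.0097]))]
side case [(0.21, array([0.4843, 0.4993, 0.0267]))]
side reader [(0.9, array([0.6113, 0.1108, 0.049 ]))]
side tray_front [(0.88, array([0.5044, 0.0719, 0.0104]))]
side nest_home [(0.86, array([0.5089, 0.0693, 0.0098]))]
side end_stop [(0.61, array([0.5212, 0.1103, 0.0233]))]
side pin_side []
side plunger []
side stamp [(0.54, array([0.6524, 0.3733, 0.0308]))]
side label_roll [(0.79, array([0.6366, 0.2924, 0.0179]))]
side dropper_bottle []
side vial_blue [(0.54, array([0.4867, 0.4998, 0.0262]))]
side tube_purple []
```

View pics/scene0.png

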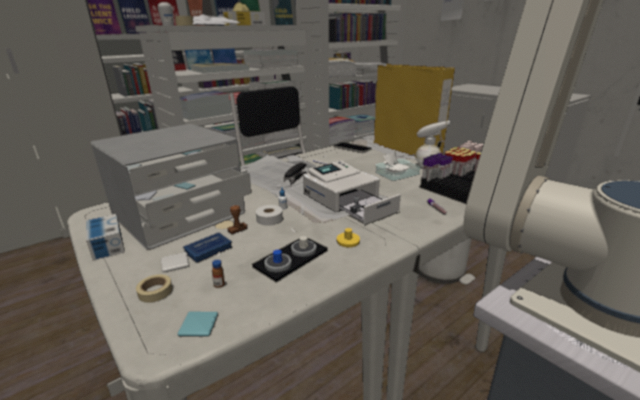

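View pics/side0.png

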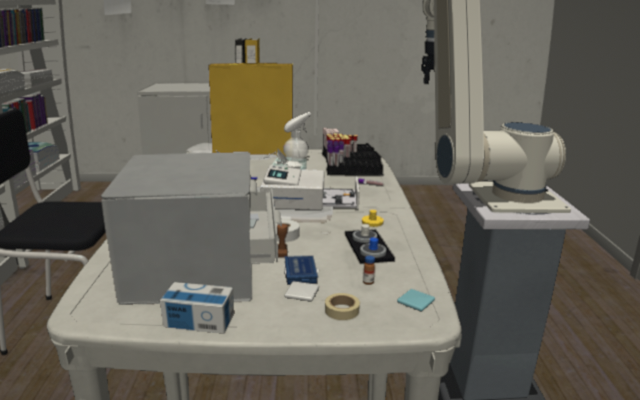

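The scene view shows the blue-knob standard at (278,258) and the white one at (303,245), both in the black block. The yellow look-alike is at (348,238) and the reader tray at (372,207). I'll move over the tray for a close look on the way.

step_arm(
  xyz=[
    [0,0,0],
    [0,0,0],
    [20,-40,-6],
    [20,-40,-6],
    [20,-40,-6],
    [20,-40,-6],
    [20,-40,-6],
    [20,-40,-6],
    [20,-40,-6],
    [20,-40,-6],
    [20,-40,-6],
    [20,-40,-6],
    [20,-40,-6],
    [20,-40,-6],
    [10,-40,0],
    [0,0,0],
  ],
  rotation=[
    [0,0,8.15],
    [0,0,8.15],
    [0,0,0],
    [0,0,0],
    [0,0,0],
    [0,0,0],
    [0,0,0],
    [0,0,0],
    [0,0,0],
    [0,0,0],
    [0,0,0],
    [0,0,0],
    [0,0,0],
    [0,0,0],
    [0,0,0],
    [0,0,0],
  ],
  gripper=[100,100,100,100,100,100,100,100,100,100,100,100,100,100,100,100],
)

```text
time_s: 3.0
eef_pos: [0.405, -0.0038, 0.3035]
tcp_rot: [[1.0, 0.006, 0.001], [0.006, -1.0, 0.001], [0.001, -0.001, -1.0]]
force: [0.1, 0.3, -0.2]
grip_width: 0.0518
gripper_force: 0.0
```

```bash
cat > look.py <<'E'
import sys
from h import *
n=sys.argv[1]; s=get_state(); im,d=snapshot('wrist'); cv2.imwrite(f'pics/{n}.png',im); np.savez(f'{n}.npz',im=im,d=d,p=s['eef_pos'],R=s['tcp_rot'])
print(np.array(s['eef_pos']),s['grip_width'],np.array(s['joints'])); print(np.array(camera_model('wrist')['mount']),camera_model('wrist')['fx'])
for t in sys.argv[2:]: print(t,[(round(x['conf'],2),c2w('wrist',x['centre'],s)) for x in find_in('wrist',t)[:2]])
E
python3 look.py w1 nest_home end_stop pin_side plunger nest_mouth tray_front reader
```

```text
[ 0.405  -0.0038  0.3035] 0.05177044085686659 [-0.2181 -0.0054 -0.1098  1.4661  0.001   2.9173]
[[-0.0007 -0.9572 -0.2893  0.0752]
 [ 1.     -0.0005 -0.0009 -0.0008]
 [ 0.0008 -0.2893  0.9572 -0.1429]
 [ 0.      0.      0.      1.    ]] 355.67111014666096
nest_home [(0.8, array([0.5207, 0.051 , 0.0156]))]
end_stop [(0.88, array([0.5234, 0.0929, 0.0331]))]
pin_side [(0.54, array([0.5574, 0.0494, 0.0361])), (0.45, array([0.5214, 0.0503, 0.017 ]))]
plunger [(0.66, array([0.503 , 0.0409, 0.0255]))]
nest_mouth [(0.57, array([0.5229, 0.0501, 0.016 ]))]
tray_front [(0.6, array([0.5235, 0.0489, 0.0143]))]
reader [(0.7, array([0.5298, 0.0492, 0.0149])), (0.7, array([0.4657, 0.3605, 0.0108]))]
```

View pics/w1.png

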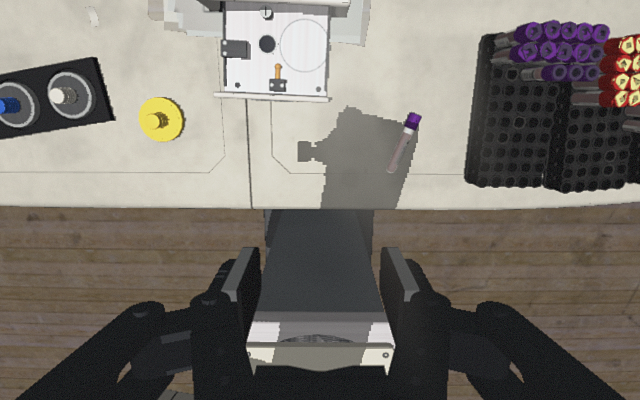

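Wrist view: tray with the seat hole at (267,44), mouth ring at about (303,45), end stop at (237,48), pin at (266,13), plunger at (278,70). The front plate's edge runs from (215,95) to (332,99). Joint 6 is near its limit, so I'll work with the tool yawed 90° from here.

```bash
python3 - <<'E'
from h import *
f=np.load('w1.npz'); s=dict(eef_pos=f['p'],tcp_rot=f['R']); im=f['im'];d=f['d']
g=cv2.cvtColor(im,cv2.COLOR_BGR2GRAY)
_,b=cv2.threshold(g[30:58,255:280],90,255,cv2.THRESH_BINARY_INV); n,l,st,c=cv2.connectedComponentsWithStats(b); print(st,c+[255,30])
r=cv2.HoughCircles(cv2.resize(g[10:90,270:335],None,fx=4,fy=4,interpolation=2),cv2.HOUGH_GRADIENT,1.5,50,param1=60,param2=20,minRadius=80,maxRadius=125)
print(None if r is None else r[0,:3]/4+[270,10,0])
for nm,u,v,z in (('hole',267,44,.016),('ring',303,45,.016),('pinhead',266,13,.0315),('plung',278,70,.021),('plateL',215,94.5,.054),('plateR',330,98,.054)): print(nm,px2w('wrist',u,v,z,s))
print(d[44,290],d[97,270])
E
cat >> look.py <<'E'
cv2.imwrite(f'pics/{n}_c.png',cv2.resize(im[:200],None,fx=1.25,fy=1.25))
E
```

```text
[[  0   0  25  28 502]
 [  4   6  16  16 198]] [[267.1434  43.5   ]
 [266.6364  43.5   ]]
[[303.9375  44.6875  26.075 ]
 [304.6875  73.1875  24.425 ]
 [299.0625  24.8125  28.55  ]]
hole [0.5292 0.0581 0.016 ]
ring [0.5283 0.0175 0.016 ]
pinhead [0.5584 0.0559 0.0315]
plung [0.5011 0.0458 0.021 ]
plateL [0.4746 0.11   0.054 ]
plateR [ 0.4713 -0.0127  0.054 ]
0.3966319 0.37717295
```

step_arm(
  xyz=[
    [0,0,0],
    [0,0,0],
    [0,0,0],
    [0,0,0],
    [0,0,0],
    [0,0,0],
    [0,0,0],
    [0,0,0],
    [0,0,0],
    [0,0,0],
    [0,0,0],
    [30,0,0],
    [40,0,0],
    [40,0,0],
    [40,0,0],
    [40,5,0],
    [40,10,0],
    [40,10,0],
    [0,0,0],
  ],
  rotation=[
    [0,0,-8.5],
    [0,0,-8.5],
    [0,0,-8.5],
    [0,0,-8.5],
    [0,0,-8.5],
    [0,0,-8.5],
    [0,0,-8.5],
    [0,0,-8.5],
    [0,0,-8.5],
    [0,0,-8.5],
    [0,0,-5],
    [0,0,0],
    [0,0,0],
    [0,0,0],
    [0,0,0],
    [0,0,0],
    [0,0,0],
    [0,0,0],
    [0,0,0],
  ],
  gripper=[100,100,100,100,100,100,100,100,100,100,100,100,100,100,100,100,100,100,100],
)

```text
time_s: 5.3
eef_pos: [0.4303, 0.265, 0.3023]
tcp_rot: [[-0.002, 1.0, -0.001], [1.0, 0.002, 0.0], [0.0, -0.001, -1.0]]
force: [-0.5, -1.3, -0.6]
grip_width: 0.0519
gripper_force: 0.0
```

```bash
python3 look.py w2 standard_blue standard_white case
```

```text
[0.4303 0.265  0.3023] 0.051854216724132124 [0.3854 0.1707 0.0846 1.4855 0.0008 1.954 ]
[[-0.0007 -0.9574 -0.2888  0.0746]
 [ 1.     -0.0007  0.      0.0014]
 [-0.0002 -0.2888  0.9574 -0.1429]
 [ 0.      0.      0.      1.    ]] 355.67111014666096
standard_blue [(0.65, array([0.4499, 0.1956, 0.0112])), (0.63, array([0.4625, 0.3683, 0.0126]))]
standard_white [(0.81, array([0.4745, 0.3014, 0.0169])), (0.65, array([0.4616, 0.3692, 0.012 ]))]
case [(0.96, array([0.4714, 0.3369, 0.0094])), (0.59, array([0.5024, 0.048 , 0.026 ]))]
```

View pics/w2.png

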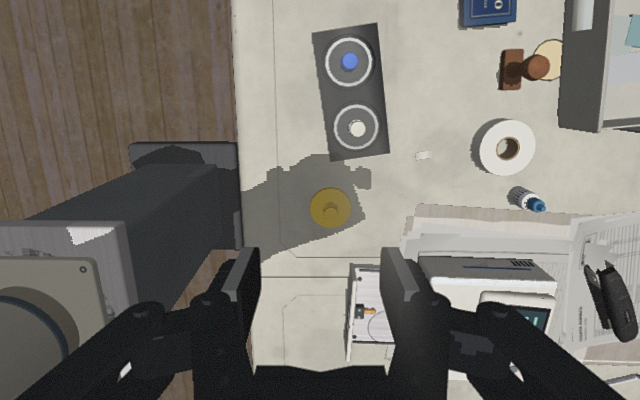

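The blue knob shows at (349,61) in the top recess and the white one at (358,129). Now I'll compute the blue knob's position.

```bash
cat > blue.py <<'E'
from h import *
import sys
f=np.load(sys.argv[1]+'.npz'); s=dict(eef_pos=f['p'],tcp_rot=f['R']); z=float(sys.argv[2]); u0,u1,v0,v1=map(int,sys.argv[3:7])
h=cv2.cvtColor(f['im'],cv2.COLOR_BGR2HSV); b=cv2.inRange(h,(100,110,60),(130,255,255)); m=np.zeros_like(b); m[v0:v1,u0:u1]=b[v0:v1,u0:u1]
V,U=np.nonzero(m); print(len(U),U.min(),U.max(),V.min(),V.max())
br=h[...,2][V,U]; t=br>np.percentile(br,50)
print('all',px2w('wrist',U.mean(),V.mean(),z,s),'top',px2w('wrist',U[t].mean(),V[t].mean(),z,s),U[t].mean(),V[t].mean(), 'depthz',c2w('wrist',[0,0,f['d'][int(V.mean()),int(U.mean())]],s))
E
python3 blue.py w2 .037 320 380 30 95
python3 - <<'E'
from h import *
f=np.load('w2.npz'); s=dict(eef_pos=f['p'],tcp_rot=f['R'])
print(px2w('wrist',348,62,.010,s),px2w('wrist',357,128,.010,s))
E
```

```text
198 342 357 53 68
all [0.4633 0.37   0.037 ] top [0.4617 0.3719 0.037 ] 348.0813953488372 58.72093023255814 depthz [0.4315 0.2298 0.0808]
[0.4636 0.3704 0.01  ] [0.4762 0.2951 0.01  ]
```

step_arm(
  xyz=[
    [21,7,30],
    [21,7,35],
    [21,7,40],
    [21,6,40],
    [21,6,37],
    [0,0,0],
    [0,0,0],
  ],
  rotation=[
    [0,0,0],
    [0,0,0],
    [0,0,0],
    [0,0,0],
    [0,0,0],
    [0,0,0],
    [0,0,0],
  ],
  gripper=[100,100,100,100,100,100,100],
)

```text
time_s: 6.2
eef_pos: [0.4624, 0.366, 0.1214]
tcp_rot: [[0.001, 1.0, -0.001], [1.0, -0.001, -0.001], [-0.001, -0.001, -1.0]]
force: [0.5, -0.1, 0.9]
grip_width: 0.0522
gripper_force: 0.0
```

```bash
python3 look.py w3 standard_blue; python3 blue.py w3 .037 200 440 100 320
```

```text
[0.4624 0.366  0.1214] 0.052217370719176134 [ 0.5275  0.3773 -0.0901  1.1048 -0.0003  2.0991]
[[-0.0007 -0.9574 -0.2888  0.0746]
 [ 1.     -0.0007  0.      0.0014]
 [-0.0002 -0.2888  0.9574 -0.1429]
 [ 0.      0.      0.      1.    ]] 355.67111014666096
standard_blue [(0.68, array([0.4632, 0.3725, 0.011 ])), (0.61, array([0.4501, 0.2123, 0.0127]))]
722 306 332 179 211
all [0.4633 0.3731 0.037 ] top [0.4631 0.3715 0.037 ] 319.07773851590105 197.1166077738516 depthz [0.4637 0.3721 0.0374]
```

View pics/w3.png

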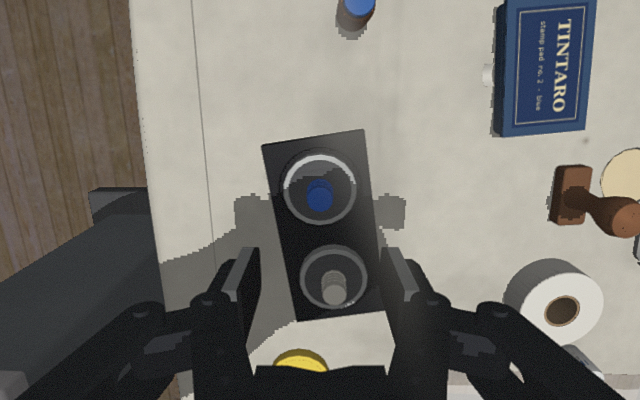

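The knob top is at (319,197), midway between the fingers, which puts it at world (0.463, 0.3715). Descending to grip it.

step_arm(
  xyz=[
    [5.5,1,20],
    [0,0,30],
    [0,0,25],
    [0,0,15],
    [0,0,8],
    [0,0,0],
    [0,0,0],
    [0,0,0],
    [0,0,0],
    [0,0,0],
    [0,0,0],
  ],
  rotation=[
    [0,0,0],
    [0,0,0],
    [0,0,0],
    [0,0,0],
    [0,0,0],
    [0,0,0],
    [0,0,0],
    [0,0,0],
    [0,0,0],
    [0,0,0],
    [0,0,0],
  ],
  gripper=[100,100,100,100,100,100,220,220,220,220,220],
  grip_force=40,
)

```text
time_s: 7.4
eef_pos: [0.4638, 0.373, 0.0247]
tcp_rot: [[-0.0, 1.0, 0.002], [1.0, 0.0, 0.001], [0.001, 0.002, -1.0]]
force: [-0.8, -1.0, 6.6]
grip_width: 0.0158
gripper_force: 38.9
```

step_arm(
  xyz=[
    [0,0,-5],
    [0,0,-15],
    [0,0,-30],
    [0,0,-30],
    [0,0,0],
    [0,0,0],
  ],
  rotation=[
    [0,0,0],
    [0,0,0],
    [0,0,0],
    [0,0,0],
    [0,0,0],
    [0,0,0],
  ],
  gripper=[220,220,220,220,220,220],
)

```text
time_s: 8.0
eef_pos: [0.4633, 0.3729, 0.1038]
tcp_rot: [[-0.0, 1.0, 0.001], [1.0, 0.0, 0.001], [0.001, 0.001, -1.0]]
force: [0.6, -0.3, -3.0]
grip_width: 0.0159
gripper_force: 39.4
```

```bash
python3 look.py w4; python3 blue.py w4 .115 200 440 100 390
```

```text
[0.4633 0.3729 0.1038] 0.01588965363642719 [ 0.5366  0.3957 -0.1086  1.0653  0.      2.107 ]
[[-0.0007 -0.9574 -0.2888  0.0746]
 [ 1.     -0.0007  0.      0.0014]
 [-0.0002 -0.2888  0.9574 -0.1429]
 [ 0.      0.      0.      1.    ]] 355.67111014666096
1986 301 339 243 302
all [0.4647 0.3746 0.115 ] top [0.4647 0.3702 0.115 ] 319.94438827098077 282.53892821031343 depthz [0.4647 0.405  0.1058]
```

View pics/w4.png

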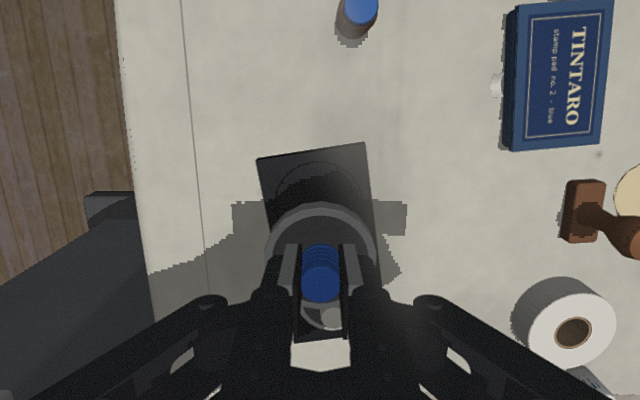

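The standard is held and lifted; its knob top is at (320,282). Carrying it high towards the tray, with a stop short of the mouth to look.

step_arm(
  xyz=[
    [-10,2,-10],
    [-25,4,-15],
    [-39,6,-15],
    [-39,6,-10],
    [-39,6,-6],
    [-39,6,0],
    [-39,6,0],
    [-39,6,0],
    [-39,6,0],
    [-39,6,0],
    [-39,6,0],
    [-30,5,0],
    [-20,0,0],
    [-10,0,0],
    [0,0,0],
    [0,0,0],
  ],
  rotation=[
    [0,0,0],
    [0,0,0],
    [0,0,0],
    [0,0,0],
    [0,0,0],
    [0,0,0],
    [0,0,0],
    [0,0,0],
    [0,0,0],
    [0,0,0],
    [0,0,0],
    [0,0,0],
    [0,0,0],
    [0,0,0],
    [0,0,0],
    [0,0,0],
  ],
  gripper=[220,220,220,220,220,220,220,220,220,220,220,220,220,220,220,220],
)

```text
time_s: 9.65
eef_pos: [0.528, -0.0727, 0.1591]
tcp_rot: [[-0.0, 1.0, -0.001], [1.0, 0.0, 0.001], [0.001, -0.001, -1.0]]
force: [-0.4, -0.1, -3.5]
grip_width: 0.0158
gripper_force: 39.3
```

```bash
python3 look.py w5 end_stop pin_side plunger nest_home
```

```text
[ 0.528  -0.0727  0.1591] 0.01582036050679009 [-0.2946  0.2618 -0.161   1.1488  0.0003  1.276 ]
[[-0.0007 -0.9574 -0.2888  0.0746]
 [ 1.     -0.0007  0.      0.0014]
 [-0.0002 -0.2888  0.9574 -0.1429]
 [ 0.      0.      0.      1.    ]] 355.67111014666096
end_stop [(0.19, array([0.5183, 0.0273, 0.0119]))]
pin_side [(0.86, array([0.5561, 0.0518, 0.0344]))]
plunger [(0.63, array([0.5036, 0.042 , 0.026 ]))]
nest_home [(0.6, array([0.512 , 0.0303, 0.0152]))]
```

View pics/w5.png

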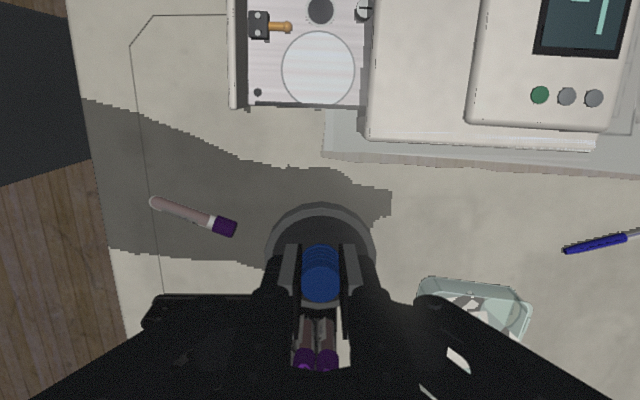

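This shows the mouth ring centred at about (318,69), the seat hole at (320,10), the plunger nose at (287,27) and the front plate's top edge at u≈231–247.

```bash
python3 - <<'E'
from h import *
f=np.load('w5.npz'); s=dict(eef_pos=f['p'],tcp_rot=f['R']); g=cv2.cvtColor(f['im'],cv2.COLOR_BGR2GRAY)
r=cv2.HoughCircles(cv2.resize(g[15:125,265:365],None,fx=4,fy=4,interpolation=2),cv2.HOUGH_GRADIENT,1.5,200,param1=60,param2=20,minRadius=130,maxRadius=170)
print(r[0,:2]/4+[265,15,0])
P=lambda u,v,z:px2w('wrist',u,v,z,s)
for u,v,z in ((318,68.5,.016),(281,68,.016),(355,68,.016),(318,30,.016),(318,107,.016),(320,10,.016),(287,27,.021),(231,108,.054),(229,0,.054),(248,103,.016),(246,0,.016)): print(u,v,P(u,v,z))
print('disc c',P(320,300,.1394), 'knob top',px2w('wrist',320,282.5,.1711,s))
E
python3 blue.py w5 .1711 200 440 200 320
```

```text
[[316.9375  68.4375  36.5125]]
318 68.5 [0.5279 0.0174 0.016 ]
281 68 [0.4997 0.0178 0.016 ]
355 68 [0.556  0.0177 0.016 ]
318 30 [0.5279 0.0445 0.016 ]
318 107 [ 0.5278 -0.0112  0.016 ]
320 10 [0.5294 0.0582 0.016 ]
287 27 [0.5054 0.0459 0.021 ]
231 108 [ 0.4688 -0.01    0.054 ]
229 0 [0.4719 0.0568 0.054 ]
248 103 [ 0.4731 -0.0081  0.016 ]
246 0 [0.4755 0.0651 0.016 ]
disc c [ 0.5294 -0.104   0.1394] knob top [ 0.5294 -0.075   0.1711]
1967 301 339 244 302
all [ 0.5294 -0.0706  0.1711] top [ 0.5294 -0.0749  0.1711] 319.9539614561028 282.37580299785867 depthz [ 0.5294 -0.04    0.1631]
```

step_arm(
  xyz=[
    [15,-1.8,0],
    [30,0,0],
    [30,0,10],
    [17,0,30],
    [0,0,35],
    [0,0,25],
    [0,0,12],
    [0,0,5],
    [0,0,2],
    [0,0,0],
    [0,0,0],
  ],
  rotation=[
    [0,0,0],
    [0,0,0],
    [0,0,0],
    [0,0,0],
    [0,0,2],
    [0,0,0],
    [0,0,0],
    [0,0,0],
    [0,0,0],
    [0,0,0],
    [0,0,0],
  ],
  gripper=[220,220,220,220,220,220,220,220,220,220,220],
)

```text
time_s: 11.0
eef_pos: [0.5272, 0.0186, 0.0413]
tcp_rot: [[0.035, 0.999, 0.002], [0.999, -0.035, -0.0], [-0.0, 0.002, -1.0]]
force: [-0.4, -0.2, -2.4]
grip_width: 0.0158
gripper_force: 39.3
```

step_arm(
  xyz=[
    [0.5,-1,2],
    [0,0,1.5],
    [0,0,1],
    [0,0,1],
    [0,0,0],
  ],
  rotation=[
    [0,0,0],
    [0,0,0],
    [0,0,0],
    [0,0,0],
    [0,0,0],
  ],
  gripper=[220,220,220,220,220],
)

```text
time_s: 11.5
eef_pos: [0.5259, 0.0192, 0.0357]
tcp_rot: [[0.035, 0.999, 0.001], [0.999, -0.035, -0.0], [-0.0, 0.001, -1.0]]
force: [-2.9, -1.0, 8.1]
grip_width: 0.0157
gripper_force: 40.4
```

step_arm(
  xyz=[
    [0,0,-0.5],
    [0,0,0],
    [0,0,0],
    [0,0,-10],
    [0,0,-25],
    [0,0,-35],
    [0,0,-30],
    [-40,0,-15],
    [-45,0,0],
    [0,0,0],
    [0,0,0],
  ],
  rotation=[
    [0,0,0],
    [0,0,0],
    [0,0,0],
    [0,0,0],
    [0,0,0],
    [0,0,0],
    [0,0,0],
    [0,0,0],
    [0,0,0],
    [0,0,0],
    [0,0,0],
  ],
  gripper=[170,165,165,165,165,165,255,255,255,255,255],
)

```text
time_s: 12.6
eef_pos: [0.5225, -0.0665, 0.1508]
tcp_rot: [[0.037, 0.999, 0.0], [0.999, -0.037, 0.0], [0.0, 0.0, -1.0]]
force: [0.2, 0.5, 0.5]
grip_width: -0.0002
gripper_force: 0.0
```

```bash
python3 look.py w6 >/dev/null; python3 blue.py w6 .048 200 440 0 200; python3 -c "
from h import *
s=get_state();print(np.array(s['eef_pos']),s['force'],s['grip_width'])"
```

```text
536 308 332 64 89
all [0.5271 0.0162 0.048 ] top [0.527  0.0189 0.048 ] 319.8155737704918 72.47540983606558 depthz [ 0.5242 -0.059   0.0709]
[ 0.5224 -0.0656  0.1506] [-0.8851 -0.1872  0.4884] -8.053687343246415e-05
```

View pics/w6.png

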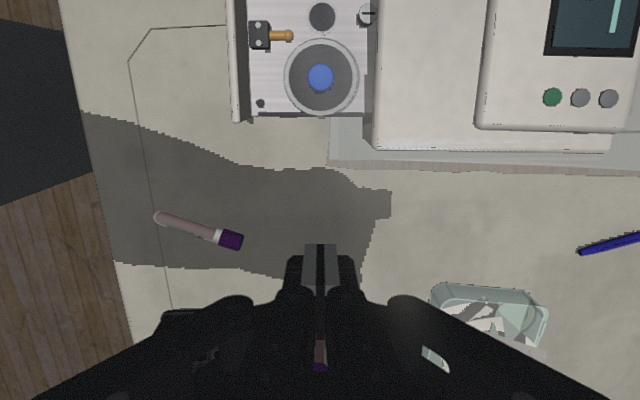

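The standard stands inside the ring with its knob at (320,77), and the fingers are shut. I'll lower them on the -y side beside the tray to push at the rim, which avoids tipping it.

step_arm(
  xyz=[
    [10,1,30],
    [10,1,40],
    [10,0,40],
    [0,0,15],
    [0,0,6],
    [0,0,0],
    [4,0,0],
    [3,0,0],
    [0,0,0],
  ],
  rotation=[
    [0,0,0],
    [0,0,0],
    [0,0,0],
    [0,0,0],
    [0,0,0],
    [0,0,0],
    [0,0,0],
    [0,0,0],
    [0,0,0],
  ],
  gripper=[255,255,255,255,255,255,255,255,255],
)

```text
time_s: 13.55
eef_pos: [0.5264, -0.0284, 0.0202]
tcp_rot: [[0.034, 0.999, 0.002], [0.999, -0.034, -0.0], [-0.0, 0.002, -1.0]]
force: [-0.4, -0.8, 0.2]
grip_width: 0.0002
gripper_force: 0.0
```

step_arm(
  xyz=[
    [2,0,0],
    [2,0,0],
    [2,0,0],
    [2,0,0],
    [2,0,0],
    [2,0,0],
    [2,0,0],
    [2,0,0],
    [2,0,0],
    [2,0,0],
  ],
  rotation=[
    [0,0,0],
    [0,0,0],
    [0,0,0],
    [0,0,0],
    [0,0,0],
    [0,0,0],
    [0,0,0],
    [0,0,0],
    [0,0,0],
    [0,0,0],
  ],
  gripper=[255,255,255,255,255,255,255,255,255,255],
)

```text
time_s: 14.55
eef_pos: [0.5268, -0.0089, 0.0193]
tcp_rot: [[0.035, 0.999, 0.0], [0.999, -0.035, -0.0], [-0.0, 0.0, -1.0]]
force: [0.9, -4.1, 1.4]
grip_width: 0.0001
gripper_force: 1.8
```

step_arm(
  xyz=[
    [2,0,0],
    [2,0,0],
    [2,0,0],
    [2,0,0],
    [2,0,0],
    [2,0,0],
  ],
  rotation=[
    [0,0,0],
    [0,0,0],
    [0,0,0],
    [0,0,0],
    [0,0,0],
    [0,0,0],
  ],
  gripper=[255,255,255,255,255,255],
)

```text
time_s: 15.15
eef_pos: [0.5267, 0.0031, 0.0192]
tcp_rot: [[0.035, 0.999, -0.001], [0.999, -0.035, -0.001], [-0.001, -0.001, -1.0]]
force: [-2.4, -7.6, 1.9]
grip_width: 0.0001
gripper_force: 3.9
```

step_arm(
  xyz=[
    [0,0,0],
  ],
  rotation=[
    [0,0,0],
  ],
  gripper=[255],
)

```text
time_s: 15.25
eef_pos: [0.5265, 0.0033, 0.0192]
tcp_rot: [[0.035, 0.999, -0.001], [0.999, -0.035, -0.001], [-0.001, -0.001, -1.0]]
force: [-1.4, -3.4, 2.2]
grip_width: -0.0003
gripper_force: 1.9
```

```bash
python3 look.py w7 >/dev/null; python3 blue.py w7 .048 200 440 0 390; python3 -c "
from h import *
s=get_state();print(np.array(s['eef_pos']),s['force'],s['moment'])"
```

```text
2504 308 360 162 224
all [0.5337 0.044  0.048 ] top [0.5326 0.0435 0.048 ] 330.0581967213115 195.97704918032787 depthz [0.5293 0.0434 0.0477]
[0.5265 0.0033 0.0192] [-1.8225 -3.7388  2.1856] [-0.7109  0.3615 -0.0315]
```

View pics/w7.png

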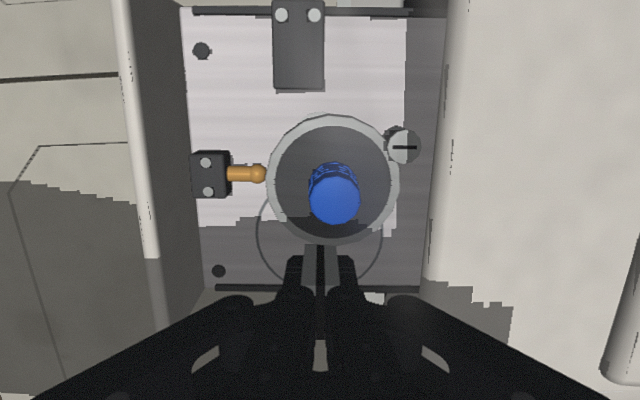

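The disc is now between the plunger nose (266,173) and the pin head (405,147). Its knob is at (335,200), about 4 mm to +x of the fingers. I'll back off slightly, recentre and go on.

step_arm(
  xyz=[
    [-3,0,0],
    [0,3.5,0],
    [3,0,0],
    [1,0,0],
    [1,0,0],
    [1,0,0],
    [1,0,0],
    [1,0,0],
    [1,0,0],
    [1,0,0],
  ],
  rotation=[
    [0,0,0],
    [0,0,0],
    [0,0,0],
    [0,0,0],
    [0,0,0],
    [0,0,0],
    [0,0,0],
    [0,0,0],
    [0,0,0],
    [0,0,0],
  ],
  gripper=[255,255,255,255,255,255,255,255,255,255],
)

```text
time_s: 16.3
eef_pos: [0.5277, 0.0091, 0.0188]
tcp_rot: [[0.036, 0.999, -0.006], [0.999, -0.036, -0.002], [-0.002, -0.006, -1.0]]
force: [-14.2, -7.5, 8.2]
grip_width: -0.0005
gripper_force: 2.5
```

step_arm(
  xyz=[
    [1,0,0],
    [1,0,0],
    [1,0,0],
  ],
  rotation=[
    [0,0,0],
    [0,0,0],
    [0,0,0],
  ],
  gripper=[255,255,255],
)

```text
time_s: 16.6
eef_pos: [0.5279, 0.0122, 0.0188]
tcp_rot: [[0.036, 0.999, -0.006], [0.999, -0.036, -0.002], [-0.002, -0.006, -1.0]]
force: [-13.4, -5.0, 6.9]
grip_width: -0.0003
gripper_force: 2.1
```

The x reading of -14 N means the gripper's side is touching the housing. I'll back off sideways, then continue.

step_arm(
  xyz=[
    [-2,-1.5,0],
    [0,-1.8,0],
    [0,0,0],
  ],
  rotation=[
    [0,0,0],
    [0,0,0],
    [0,0,0],
  ],
  gripper=[255,255,255],
)

```text
time_s: 16.9
eef_pos: [0.5275, 0.0114, 0.0192]
tcp_rot: [[0.035, 0.999, 0.0], [0.999, -0.035, 0.0], [0.001, 0.0, -1.0]]
force: [-0.7, 0.3, -0.5]
grip_width: 0.0001
gripper_force: 0.0
```

```bash
python3 look.py w8 >/dev/null; python3 blue.py w8 .048 200 440 0 390; python3 -c "
from h import *
s=get_state();print(np.array(s['eef_pos']),s['force'],s['moment'])"
```

```text
2609 295 347 158 220
all [0.5306 0.0539 0.048 ] top [0.5297 0.0536 0.048 ] 318.15384615384613 190.49627791563276 depthz [0.5303 0.0517 0.0485]
[0.5276 0.0114 0.0192] [-0.7921 -0.1319 -0.7447] [-0.0079  0.1928 -0.031 ]
```

View pics/w8.png

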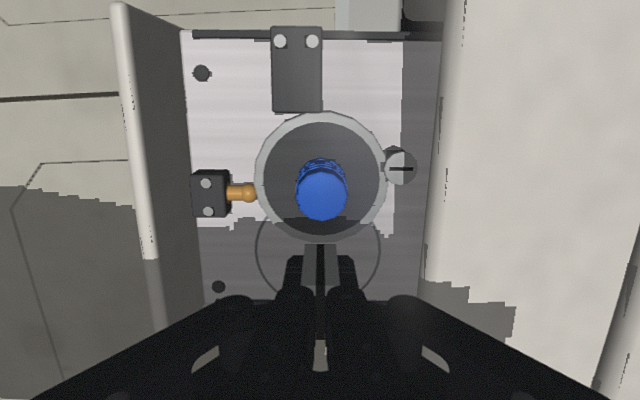

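It's recentred: knob at (321,195) in line with the fingers, disc between plunger (250,193) and pin (400,167), nearing the stop's lip at (297,110). Advancing in small steps.

step_arm(
  xyz=[
    [1,0,0],
    [1,0,0],
    [0.8,0,0],
    [0.8,0,0],
    [0.8,0,0],
  ],
  rotation=[
    [0,0,0],
    [0,0,0],
    [0,0,0],
    [0,0,0],
    [0,0,0],
  ],
  gripper=[255,255,255,255,255],
)

```text
time_s: 17.45
eef_pos: [0.5277, 0.0156, 0.0193]
tcp_rot: [[0.035, 0.999, 0.0], [0.999, -0.035, -0.0], [-0.0, 0.0, -1.0]]
force: [-1.5, -4.0, -0.9]
grip_width: -0.0003
gripper_force: 2.0
```

step_arm(
  xyz=[
    [0.6,0,0],
    [0.6,0,0],
  ],
  rotation=[
    [0,0,0],
    [0,0,0],
  ],
  gripper=[255,255],
)

```text
time_s: 17.65
eef_pos: [0.5278, 0.0161, 0.0193]
tcp_rot: [[0.035, 0.999, 0.0], [0.999, -0.035, -0.002], [-0.002, 0.0, -1.0]]
force: [-0.6, -8.4, -1.0]
grip_width: -0.0003
gripper_force: 4.4
```

step_arm(
  xyz=[
    [0,0,0],
    [0,0,0],
  ],
  rotation=[
    [0,0,0],
    [0,0,0],
  ],
  gripper=[255,255],
)

```text
time_s: 17.85
eef_pos: [0.5278, 0.0161, 0.0193]
tcp_rot: [[0.035, 0.999, 0.0], [0.999, -0.035, -0.002], [-0.002, 0.0, -1.0]]
force: [-0.6, -7.3, -0.4]
grip_width: 0.0003
gripper_force: 3.7
```

step_arm(
  xyz=[
    [0.3,0,0],
    [0,0,0],
  ],
  rotation=[
    [0,0,0],
    [0,0,0],
  ],
  gripper=[255,255],
)

```text
time_s: 18.05
eef_pos: [0.5278, 0.0162, 0.0193]
tcp_rot: [[0.035, 0.999, 0.0], [0.999, -0.035, -0.002], [-0.002, 0.0, -1.0]]
force: [-0.3, -8.7, -0.2]
grip_width: 0.0001
gripper_force: 4.3
```

step_arm(
  xyz=[
    [0.25,0,0],
    [0,0,0],
    [0,0,0],
    [0,0,0],
  ],
  rotation=[
    [0,0,0],
    [0,0,0],
    [0,0,0],
    [0,0,0],
  ],
  gripper=[255,255,255,255],
)

```text
time_s: 18.45
eef_pos: [0.5278, 0.0162, 0.0193]
tcp_rot: [[0.035, 0.999, -0.0], [0.999, -0.035, -0.002], [-0.002, 0.0, -1.0]]
force: [-0.8, -10.3, -0.7]
grip_width: -0.0001
gripper_force: 4.7
```

That held about 10 N for 0.4 s on a rigid stop. Releasing straight back, then moving round to the tray front with the tool turned a quarter.

step_arm(
  xyz=[
    [-1,0,0],
    [-2,0,0],
    [-10,0,0],
    [-20,0,0],
    [0,0,-30],
    [0,0,-40],
    [0,0,-40],
    [0,-40,0],
    [0,-50,0],
    [0,0,0],
  ],
  rotation=[
    [0,0,0],
    [0,0,0],
    [0,0,0],
    [0,0,0],
    [0,0,0],
    [0,0,0],
    [0,0,0],
    [0,0,0],
    [0,0,0],
    [0,0,0],
  ],
  gripper=[255,255,255,255,255,255,255,255,255,255],
)

```text
time_s: 19.45
eef_pos: [0.4305, -0.0115, 0.1289]
tcp_rot: [[0.034, 0.999, -0.004], [0.999, -0.034, 0.001], [0.001, -0.004, -1.0]]
force: [0.6, 0.2, 0.2]
grip_width: -0.0004
gripper_force: 0.0
```

```bash
python3 look.py w9 nest_home end_stop pin_side plunger standard_blue; python3 blue.py w9 .048 200 639 0 390; python3 - <<'E'
from h import *
f=np.load('w8.npz'); s=dict(eef_pos=f['p'],tcp_rot=f['R'])
for u,v,z in ((400,167,.0315),(251,193,.021),(321,195,.048),(297,110,.0315),(321,181,.026)): print(u,v,px2w('wrist',u,v,z,s))
E
```

```text
[ 0.4305 -0.0115  0.1289] -0.00037818707108145684 [-0.2224  0.1181 -0.4308  1.0262  0.0004  1.3827]
[[-0.0007 -0.9574 -0.2888  0.0747]
 [ 1.     -0.0007 -0.      0.0013]
 [-0.0002 -0.2888  0.9574 -0.1429]
 [ 0.      0.      0.      1.    ]] 355.67111014666096
nest_home [(0.61, array([0.518 , 0.057 , 0.0125]))]
end_stop [(0.78, array([0.5231, 0.0938, 0.0331]))]
pin_side [(0.71, array([0.5578, 0.054 , 0.0347]))]
plunger [(0.72, array([0.4998, 0.0432, 0.0251]))]
standard_blue [(0.66, array([0.519 , 0.0545, 0.0169])), (0.62, array([0.5238, 0.0536, 0.0227]))]
720 452 491 84 113
all [0.529  0.0551 0.048 ] top [0.5281 0.0564 0.048 ] 474.34313725490193 96.05555555555556 depthz [0.432  0.0012 0.0664]
400 167 [0.5605 0.057  0.0315]
251 193 [0.5015 0.0459 0.021 ]
321 195 [0.5306 0.052  0.048 ]
297 110 [0.523  0.0792 0.0315]
321 181 [0.5307 0.0512 0.026 ]
```

step_arm(
  xyz=[
    [31,0,0],
    [31,0,0],
    [0,0,0],
    [0,0,0],
    [0,0,0],
    [0,0,0],
    [0,0,0],
    [0,0,0],
    [0,0,0],
    [0,0,0],
    [0,0,0],
    [0,0,0],
    [0,0,0],
    [0,0,30],
    [0,0,40],
    [0,0,29],
    [0,0,0],
  ],
  rotation=[
    [0,0,0],
    [0,0,0],
    [0,0,-8.5],
    [0,0,-8.5],
    [0,0,-8.5],
    [0,0,-8.5],
    [0,0,-8.5],
    [0,0,-8.5],
    [0,0,-8.5],
    [0,0,-8.5],
    [0,0,-8.5],
    [0,0,-8.5],
    [0,0,-5],
    [0,0,0],
    [0,0,0],
    [0,0,0],
    [0,0,0],
  ],
  gripper=[255,255,255,255,255,255,255,255,255,255,255,255,255,255,255,255,255],
)

```text
time_s: 21.45
eef_pos: [0.4371, 0.0496, 0.0272]
tcp_rot: [[-0.999, 0.034, -0.006], [0.034, 0.999, 0.001], [0.006, 0.0, -1.0]]
force: [-0.6, -0.1, 1.1]
grip_width: -0.0003
gripper_force: 0.0
```

step_arm(
  xyz=[
    [-4,0,0],
    [-4,0,0],
    [-3,0,0],
    [-2,0,0],
    [-1.5,0,0],
    [-1,0,0],
    [-1,0,0],
    [-1,0,0],
    [-1,0,0],
    [-1,0,0],
    [-1,0,0],
    [-1,0,0],
    [-1.5,0,0],
    [-1.5,0,0],
  ],
  rotation=[
    [0,0,0],
    [0,0,0],
    [0,0,0],
    [0,0,0],
    [0,0,0],
    [0,0,0],
    [0,0,0],
    [0,0,0],
    [0,0,0],
    [0,0,0],
    [0,0,0],
    [0,0,0],
    [0,0,0],
    [0,0,0],
  ],
  gripper=[255,255,255,255,255,255,255,255,255,255,255,255,255,255],
)

```text
time_s: 22.85
eef_pos: [0.4631, 0.0486, 0.0301]
tcp_rot: [[-0.999, 0.035, -0.001], [0.035, 0.999, -0.0], [0.001, -0.0, -1.0]]
force: [-5.0, -0.9, 0.1]
grip_width: 0.0002
gripper_force: 2.1
```

step_arm(
  xyz=[
    [-2,0,0],
    [-2,0,0],
    [-2.5,0,0],
    [-3,0,0],
    [-3,0,0],
    [-3,0,0],
    [-3,0,0],
    [-3,0,0],
    [-3,0,0],
    [-3,0,0],
    [-3,0,0],
    [-3,0,0],
    [-3,0,0],
    [-3,0,0],
    [-3,0,0],
    [-3,0,0],
    [-3,0,0],
    [-3,0,0],
    [-3,0,0],
    [-3,0,0],
  ],
  rotation=[
    [0,0,0],
    [0,0,0],
    [0,0,0],
    [0,0,0],
    [0,0,0],
    [0,0,0],
    [0,0,0],
    [0,0,0],
    [0,0,0],
    [0,0,0],
    [0,0,0],
    [0,0,0],
    [0,0,0],
    [0,0,0],
    [0,0,0],
    [0,0,0],
    [0,0,0],
    [0,0,0],
    [0,0,0],
    [0,0,0],
  ],
  gripper=[255,255,255,255,255,255,255,255,255,255,255,255,255,255,255,255,255,255,255,255],
)

```text
time_s: 24.85
eef_pos: [0.521, 0.0464, 0.0302]
tcp_rot: [[-0.999, 0.035, -0.0], [0.035, 0.999, -0.0], [0.0, -0.0, -1.0]]
force: [-4.7, -3.2, 0.6]
grip_width: 0.0001
gripper_force: 2.2
```

step_arm(
  xyz=[
    [-2,0,0],
    [-2,0,0],
    [-2,0,0],
    [-1.5,0,0],
    [-1.5,0,0],
    [-1,0,0],
    [-1,0,0],
    [-1,0,0],
    [-1,0,0],
  ],
  rotation=[
    [0,0,0],
    [0,0,0],
    [0,0,0],
    [0,0,0],
    [0,0,0],
    [0,0,0],
    [0,0,0],
    [0,0,0],
    [0,0,0],
  ],
  gripper=[255,255,255,255,255,255,255,255,255],
)

```text
time_s: 25.75
eef_pos: [0.5338, 0.0462, 0.0303]
tcp_rot: [[-0.999, 0.035, 0.0], [0.035, 0.999, -0.0], [-0.0, -0.0, -1.0]]
force: [-4.5, -2.6, 0.3]
grip_width: -0.0003
gripper_force: 2.1
```

step_arm(
  xyz=[
    [-1,0,0],
    [-1,0,0],
    [-1,0,0],
    [-1,0,0],
    [-1,0,0],
    [-1,0,0],
    [-1,0,0],
  ],
  rotation=[
    [0,0,0],
    [0,0,0],
    [0,0,0],
    [0,0,0],
    [0,0,0],
    [0,0,0],
    [0,0,0],
  ],
  gripper=[255,255,255,255,255,255,255],
)

```text
time_s: 26.45
eef_pos: [0.5408, 0.0459, 0.0303]
tcp_rot: [[-0.999, 0.035, 0.0], [0.035, 0.999, -0.0], [-0.0, -0.0, -1.0]]
force: [-4.6, -2.7, 1.3]
grip_width: 0.0001
gripper_force: 2.1
```

step_arm(
  xyz=[
    [-0.8,0,0],
    [-0.8,0,0],
    [-0.8,0,0],
  ],
  rotation=[
    [0,0,0],
    [0,0,0],
    [0,0,0],
  ],
  gripper=[255,255,255],
)

```text
time_s: 26.75
eef_pos: [0.5431, 0.0459, 0.0303]
tcp_rot: [[-0.999, 0.035, -0.0], [0.035, 0.999, -0.0], [0.0, -0.0, -1.0]]
force: [-4.6, -2.1, 0.0]
grip_width: -0.0004
gripper_force: 2.1
```

step_arm(
  xyz=[
    [-0.8,0,0],
    [-0.8,0,0],
    [-0.8,0,0],
    [-0.8,0,0],
  ],
  rotation=[
    [0,0,0],
    [0,0,0],
    [0,0,0],
    [0,0,0],
  ],
  gripper=[255,255,255,255],
)

```text
time_s: 27.15
eef_pos: [0.5464, 0.0457, 0.0303]
tcp_rot: [[-0.999, 0.035, 0.0], [0.035, 0.999, -0.0], [-0.0, -0.0, -1.0]]
force: [-3.3, -2.2, 1.0]
grip_width: 0.0001
gripper_force: 2.1
```

step_arm(
  xyz=[
    [-0.8,0,0],
    [-0.8,0,0],
    [-0.8,0,0],
  ],
  rotation=[
    [0,0,0],
    [0,0,0],
    [0,0,0],
  ],
  gripper=[255,255,255],
)

```text
time_s: 27.45
eef_pos: [0.5467, 0.0458, 0.0301]
tcp_rot: [[-0.999, 0.035, -0.004], [0.035, 0.999, 0.0], [0.004, -0.0, -1.0]]
force: [-15.1, -2.0, 9.8]
grip_width: -0.0002
gripper_force: 7.7
```

Stopped at 15 N, with the load carried at the fingertips; the plate is where its inner face should meet the housing. Backing off and checking the plate position by depth.

step_arm(
  xyz=[
    [1,0,0],
    [2,0,0],
    [20,0,0],
    [40,0,0],
    [40,0,-30],
    [40,0,-40],
    [0,0,-40],
    [0,0,-20],
    [0,0,0],
    [0,0,0],
  ],
  rotation=[
    [0,0,0],
    [0,0,0],
    [0,0,0],
    [0,0,0],
    [0,0,0],
    [0,0,0],
    [0,0,0],
    [0,0,0],
    [0,0,0],
    [0,0,0],
  ],
  gripper=[255,255,255,255,255,255,255,255,255,255],
)

```text
time_s: 28.45
eef_pos: [0.4112, 0.0506, 0.1559]
tcp_rot: [[-0.999, 0.034, 0.002], [0.034, 0.999, 0.0], [-0.002, 0.0, -1.0]]
force: [0.3, 0.2, -0.1]
grip_width: 0.0
gripper_force: 0.0
```

```bash
cat > pc.py <<'E'
from h import *
m=camera_model('wrist'); K=np.array([[m['fx'],0,m['cx']],[0,m['fy'],m['cy']],[0,0,1]])
def cloud(f):
    d=f['d']; V,U=np.nonzero(d>0.05); n=cv2.undistortPoints(np.stack([U,V],1).astype(float)[:,None],K,np.array(m['dist_coeffs']))[:,0]
    z=d[V,U]; P=np.c_[n*z[:,None],z]; M=np.array(m['mount']); return (P@M[:3,:3].T+M[:3,3])@f['R'].T+f['p']
E
python3 look.py w10 tray_front; python3 - <<'E'
from pc import *
for n in ('w1','w10'):
    P=cloud(np.load(n+'.npz')); P=P[(abs(P[:,1]-.045)<.03)&(P[:,0]>.4)&(P[:,0]<.7)]
    for lo,hi in ((.02,.035),(.035,.05),(.05,.058),(.058,.075)):
        q=P[(P[:,2]>lo)&(P[:,2]<hi),0]; print(n,lo,len(q),np.percentile(q,[1,10,50,90]) if len(q) else '')
E
```

```text
[0.4112 0.0506 0.1559] 3.9368302268534977e-05 [-0.0811  0.0653 -0.4166  1.0865  0.0005 -0.0467]
[[-0.0007 -0.9571 -0.2897  0.0724]
 [ 1.     -0.0009  0.0005  0.0009]
 [-0.0008 -0.2897  0.9571 -0.1429]
 [ 0.      0.      0.      1.    ]] 355.67111014666096
tray_front [(0.74, array([0.5619, 0.0445, 0.0453]))]
w1 0.02 442 [0.4721 0.4775 0.4894 0.5591]
w1 0.035 55 [0.4649 0.4649 0.4659 0.4722]
w1 0.05 329 [0.4661 0.4671 0.4693 0.4723]
w1 0.058 198 [0.5579 0.5587 0.5601 0.561 ]
w10 0.02 95 [0.5581 0.5583 0.5595 0.5934]
w10 0.035 148 [0.5567 0.5574 0.5583 0.5593]
w10 0.05 105 [0.5583 0.559  0.5603 0.5632]
w10 0.058 23 [0.5607 0.5612 0.5623 0.5629]
```

```bash
python3 -c "
from rig import hand_in
print(hand_in())"
```

```text
the job is handed in; nothing more can be done
None
```

I seated the blue-knobbed standard in the nest, pressed it home with about 10 N for 0.4 s, pushed the tray in to a hard stop and handed the job in at about 28 s of the 67 s allowed. I couldn't see the standard once the tray was shut, so I haven't confirmed it is still touching the end stop, and hand-in gave no verdict.

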